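# Open the grease port of the yellow gear head

## Task

Unscrew the red six-sided cap from the grease port of the yellow gear head (anticlockwise seen from above, regrasping for a second turn if you need it), lift it clear and stand it upright, grip uppermost, in the steel parts tray. Leave the cap of the teal gear head shut.

Things in the scene. Friction and masses are not known exactly. Their poses are not given: they have to be found in the camera images.
- yellow_cap_grip (a point): Red cap of the YELLOW head: point on its axis at grip height, z up. Hex grip, 36 mm across flats, from 30 mm below to 12 mm above; flats face its x axis and every 60 deg from x (close fingers along those). Below: 48 mm disc with two ears along +-x out to 31 mm, 30 mm plug ending 46 mm below. Claws around it top out 23 mm below, to 37 mm from the axis: keep fingertips above. 80 g, turns lightly.
- yellow_head: Yellow tool gear head, fixed, 170 x 100 mm foot. Origin on the bench under the port axis; x to its black nose (140 mm out, 78 mm high). Port rim 98 mm up carries the cap's disc. Quick thread: turned 75 to 120 deg anticlockwise from its start (one long turn, or 60 deg, regrasp, the rest) the cap's ears leave the two claws and it lifts straight out; it need not rise while turning. Stops beyond.
- tray: Open steel parts tray, fixed, 170 mm (its x) x 140 mm (its y), 22 mm high, walls and floor 4 mm thick. Origin on the bench under its centre, z up. A cap standing upright on its plug in the tray has its grip point 50 mm above this origin.
- teal_cap_ear (a point): One ear of the like red cap on the TEAL gear head (same kind of head, to be left alone). The point is 30 mm from that cap's axis and 36 mm below its grip height; its x axis points outward from that cap's axis.
Mind the look-alikes: they are no part of the job. What is shaped like the yellow_head but blue, brown or purple is not meant.

How it is judged:
By the outcome, as a careful person would: the job done as asked, in the order asked, and still so for the second after the job is handed in, with the robot touching nothing.
It also fails if it takes over 53 s, if anything falls off the work surface, if the arm or the gripper's body presses on something with over 40 N, if the wrist force passes 120 N, or if a joint passes its speed limit or range.

## Robot

A 6-joint arm with a two-finger parallel gripper is mounted at the origin on the work surface. World frame = base frame: x ahead of the robot, y to its left, z up, the work surface at z = 0. Lengths are in mm, angles in rad, forces in N, time in s.
With the tool pointing down it reaches from about 350 to 975 mm from the base axis. Payload 7.1 kg.
Tool frame: the origin (TCP) lies midway between the tips of the shut fingers; the grasp point (between the pads) lies pinch_z behind it (pinch_z is the distance from the TCP to the grasp point, in mm); z points along the fingers, y is the line along which they close (so a half turn about z gives the same grasp; the last joint's range is limited). The gripper opens to 88 mm and grips with 3 to 60 N. Pads are 20 mm wide; open, the fingers measure 115 mm over their backs; the gripper's body (75 mm by 178 mm) begins 61 mm behind the grasp point.
Start: joints at [-1.176, 0.423, 1.63, -0, 1.089, -0.019], TCP at [251.322, -572.225, 222.675] pointing down, gripper open.
Joint ranges: [-3, 3], [-0.9, 2.11], [0.09, 2.58], [-1.31, 4.45], [0.11, 2.69], [-2.54, 2.54]. Speed limits (rad/s): [2.39, 2.39, 3.01, 3.14, 3.14, 3.14].

## Interface

Orientations are given as a rotation vector (axis times angle).
In Python, from workcell import get_obs, get_image, close_job, pinch_z gives the robot as it stands.
- The arm moves only by the tool jog_arm, never from a script. Its argument "commands" is a list of rows, each a list of 3 entries, a list of its own where there are three numbers: the gripper command: -1 is shut, 1 is fully open, values between are in proportion, then the shift along the tool's x, y, z as a fraction of full scale, then the turn, a rotation vector about the tool's x, y, z as a fraction of full scale. In form: [[gripper, [tx, ty, tz], [rx, ry, rz]], ...]. A call has 1 to 10 rows; each row shifts and turns the commanded pose from where the row before left it, along the tool's axes as they then stand; what a row does not reach is not made up. Full scale, the value 1, is 0.1 m for a shift and 45 degrees for a turn. A row lasts 1/10 s, in which the tool goes at most 50 mm and 8.59 degrees, less where a joint would pass 70% of its speed; a pose out of reach is approached as far as the arm can. A call with a number of a shift or a turn outside -1 to 1 is refused whole. A call with a gripper value outside its range is refused whole. The fingers move at their own pace and stop on an object; the grip force is fixed at half the most. Time passes only in rows, so rows that do not move let the fingers close. It gives the time, the measured TCP pose, the force, the opening and the grip force at its end, in the units of the state.
- get_obs(): the state, without advancing time (a new reading comes with each control period).
- get_image(name): name is "scene" or "top"; returns a dict with "image" (420x560x3 uint8, blue, green, red), "z_map" (420x560 float32, mm along the optical axis (not along the pixel's ray), 0 where there is no reading), "intrinsics" (3x3 intrinsics, pixels), "eye" and "orientation" of the camera in the world. Camera axes: x right, y down, z forward; pixel columns grow to the right and rows downward; lengths in mm; the calibration is good to about 2 mm. A picture is of the moment at which its call begins.
- close_job(): hands the job in; it is judged then, once.
The state is a dict: "t": time; "qpos": joint angles; "qvel": joint speeds; "joint_torque": joint torques, N m; "ee_pos": TCP position; "orientation": TCP orientation; "ft_force": force on the tool from outside, world axes, zero at the start; "moment": the same for the moment, N m; "width": finger opening in mm; "grasp_force": force on a finger pad.
Only numpy, scipy, OpenCV 4.12 (cv2) and the standard library are available. Lean on these libraries where they do the work, as an engineer would, in place of code of your own. Each camera call takes 0.05 s, during which the arm holds its last target. There are 200 camera calls.

## Working session

There is one attempt and no reset: what is moved stays moved. The work goes in short steps, Python scripts to look and compute and a tool call to move; the robot and the scene stay as the last step left them, time stands still between calls to the robot, and variables do not carry over. Pictures are saved under pics/ and viewed, at most 10 in all, crops included, and the job is handed in when it is done.

Besides the shell and the picture viewer there is one more tool, called after "Request:" in YAML: its name, and indented under it one key for each argument. jog_arm: Moves the arm, as the interface text tells. Its arguments: {"type":"object","properties":{"commands":{"type":"array","items":{"type":"array"}}},"required":["commands"]}

```bash
mkdir -p pics; cat > h.py <<'E'
import numpy as np,cv2
from workcell import get_obs,get_image,close_job,pinch_z
def R(o):
    o=np.array(o,float)
    if o.shape==(3,3): return o
    if o.size==3: return cv2.Rodrigues(o)[0]
    from scipy.spatial.transform import Rotation as T
    return T.from_quat(o).as_matrix()
def pts(d):
    K=np.array(d['intrinsics']);z=d['z_map'];v,u=np.indices(z.shape)
    P=np.stack([(u-K[0,2])/K[0,0]*z,(v-K[1,2])/K[1,1]*z,z],-1)
    return P@R(d['orientation']).T+np.array(d['eye'])
def plane(d,u,v,h):
    K=np.array(d['intrinsics']);r=R(d['orientation'])@np.linalg.solve(K,[u,v,1.]);e=np.array(d['eye'])
    return e+r*(h-e[2])/r[2]
E
python3 - <<'E'
from h import *
print(pinch_z if not callable(pinch_z) else pinch_z()); o=get_obs(); print(o)
for n in('scene','top'):
    d=get_image(n); print(n,d['eye'],d['orientation'],d['intrinsics']); cv2.imwrite(f'pics/{n}0.png',d['image']); np.savez(f'{n}0.npz',**d)
E
```

```text
18.700000000000003
{'t': 0.0, 'qpos': array([-1.17600328e+00,  4.23832071e-01,  1.63073008e+00,  3.18528054e-05,
        1.08862109e+00, -1.90198809e-02]), 'qvel': array([-0.00053329, -0.00045731,  0.00026475, -0.00197313,  0.00029453,
        0.00044373]), 'joint_torque': array([-1.32118221e-03, -5.44628656e+01, -2.73671329e+01,  6.42896304e-02,
        2.27609777e-02, -1.17773297e-04]), 'ee_pos': array([ 251.1080375 , -571.69344008,  221.89144432]), 'orientation': array([-3.07305629e+00, -6.45043024e-01,  4.22933883e-04]), 'ft_force': array([-0.04771694, -0.06706381, -0.94094966]), 'moment': array([ 0.06416374, -0.003623  ,  0.01774309]), 'grasp_force': 0.0, 'width': 87.94976428490462}
scene [1125.26128335  178.71197645  670.51583031] [-1.48215969 -1.93084824  0.93832199] [[379.49797995   0.         275.94703171]
 [  0.         379.49797995 208.0468397 ]
 [  0.           0.           1.        ]]
top [328.48496077 -10.69496443 891.40518828] [-2.19981011  2.17395043 -0.16031539] [[380.8890417    0.         279.17421706]
 [  0.         380.8890417  211.00750354]
 [  0.           0.           1.        ]]
```

View pics/scene0.png

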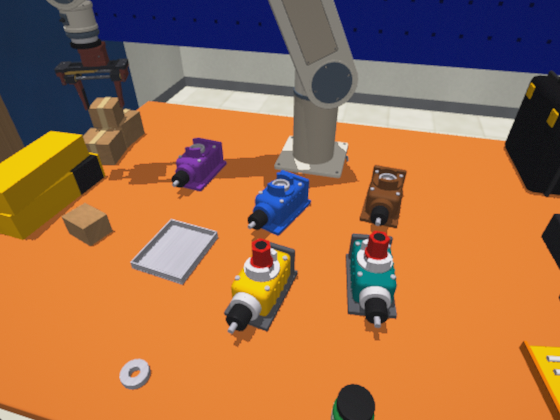

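View pics/top0.png

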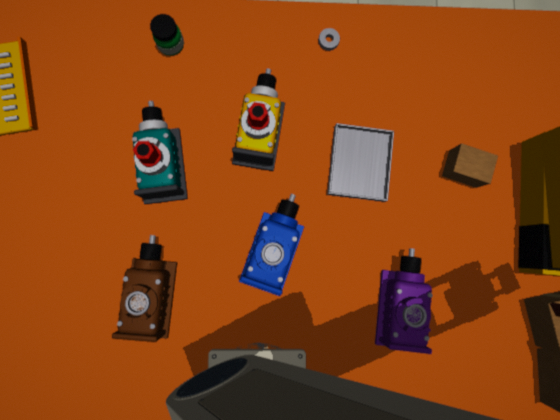

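The yellow head's red cap is at top (258,115) and scene (262,255). Things it could be mistaken for:
- Teal cap: top (150,152), scene (377,245).
- Blue head, no cap: top (273,254).
- Brown head: top (138,302).
- Purple head: top (414,315).

I choose the red cap on the yellow body. The tray is at top (362,162).

```bash
python3 - <<'E'
from h import *
ims=[]
for n,(u,v) in(('top',(259,117)),('scene',(262,265))):
    d=dict(np.load(f'{n}0.npz')); im=d['image']; P=pts(d)
    ims.append(cv2.resize(im[v-30:v+30,u-30:u+30],(400,400),interpolation=cv2.INTER_CUBIC))
    hsv=cv2.cvtColor(im,cv2.COLOR_BGR2HSV); H=hsv[...,0]
    red=((H<4)|(H>172))&(hsv[...,1]>150)&(hsv[...,2]>60)
    w=np.zeros_like(red); w[v-25:v+25,u-25:u+25]=1
    m=red&w&(P[...,2]>60); Q=P[m]; zt=np.percentile(Q[:,2],97)
    top=m&(P[...,2]>zt-4); T=P[top]
    print(n,'red',m.sum(),'ztop',zt,'n',top.sum(),'centre',T.mean(0),(T.min(0)+T.max(0))/2)
    if n=='top':
        c,s,a=cv2.minAreaRect(T[:,:2].astype(np.float32)); print(c,s,a)
    for lo in (90,98,102,106,112): 
        q=Q[(Q[:,2]>lo)&(Q[:,2]<lo+6)]; print(lo,len(q),q.min(0) if len(q) else'',q.max(0) if len(q) else '')
    yel=(H>18)&(H<32)&(hsv[...,1]>130)&(P[...,2]>30)
    w[:]=0; w[v-60:v+60,u-50:u+50]=1; Y=P[yel&w.astype(bool)]
    print('yellow',len(Y),cv2.minAreaRect(Y[:,:2].astype(np.float32)),np.percentile(Y[:,2],[5,50,95]))
    # tray: gray pixels
    u,v=(362,162) if n=='top' else (176,250)
    w[:]=0; w[v-50:v+50,u-50:u+50]=1
    g=(hsv[...,1]<90)&w.astype(bool)
    g=cv2.morphologyEx(g.astype(np.uint8),cv2.MORPH_OPEN,np.ones((3,3)))>0
    G=P[g];G=G[(G[:,2]<40)]; print('tray',len(G),cv2.minAreaRect(G[:,:2].astype(np.float32)),np.percentile(G[:,2],[5,50,95]))
    hi=G[G[:,2]>12]; print('wall',len(hi),cv2.minAreaRect(hi[:,:2].astype(np.float32)))
cv2.imwrite('pics/crop0.png',np.hstack(ims))
E
```

```text
top red 279 ztop 149.3490290323263 n 162 centre [603.94460058   4.20532996 156.42983746] [477.56301751   5.36545642 518.38074441]
(478.4351806640625, -10.724750518798828) (297.71673583984375, 36.12537384033203) 6.9071478843688965
90 1 [633.8586894   26.0674464   92.37864342] [633.8586894   26.0674464   92.37864342]
98 17 [586.08815585 -17.47222917 101.61097324] [605.2879509   25.10215258 103.99019529]
102 68 [585.50974837 -17.47222917 102.41995172] [613.85126978  25.23390742 107.88565906]
106 23 [587.09128932 -15.24504817 106.08522123] [629.41091945  23.18958163 111.44787575]
112 6 [589.88759966 -15.17897858 112.00573113] [603.86038267   3.51671067 116.7983122 ]
yellow 1041 ((505.223876953125, 14.731216430664062), (89.63624572753906, 345.6847839355469), 83.64989471435547) [69.95095301 79.62175846 83.56323271]
tray 4245 ((544.7614135742188, -239.7298583984375), (139.36317443847656, 180.40966796875), 83.59943389892578) [ 0.52312609  3.4492113  20.63139614]
wall 572 ((539.7654418945312, -239.16941833496094), (139.36317443847656, 170.3549346923828), 83.59943389892578)
scene red 439 ztop 
[... 269 characters left out ...]
7948 103.8317329 ]
102 66 [594.54463583 -16.17834528 102.02193722] [629.64493394  28.92897948 107.70727894]
106 63 [594.54463583 -14.9675897  106.00926482] [630.32989536  28.02456231 111.8912218 ]
112 35 [615.6808216   -7.81334582 112.20000896] [630.16891618  24.57803848 117.97218795]
yellow 1326 ((845.8129272460938, 58.00059509277344), (597.4620361328125, 117.00238037109375), 12.282416343688965) [37.66811436 78.22389161 83.38708809]
tray 3306 ((530.3175659179688, -246.36138916015625), (161.81381225585938, 196.4252471923828), 83.78426361083984) [ 1.94343358  4.68457484 21.5396065 ]
wall 758 ((543.0311279296875, -238.40151977539062), (142.24249267578125, 172.3277130126953), 84.08131408691406)
```

View pics/crop0.png

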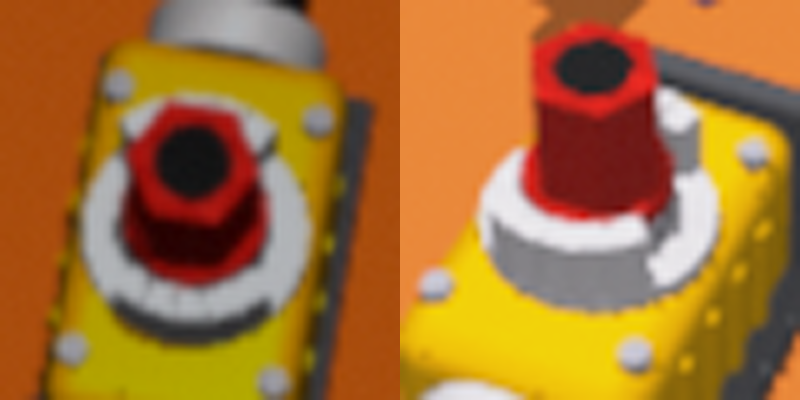

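The crop confirms the choice: a red hex cap, full crop centre (192,160), on the white ring of the yellow body. Next I'll measure its axis and flat directions from the bright top face in both views.

```bash
python3 - <<'E'
from h import *
k=8
for n,(u,v) in(('top',(258,111)),('scene',(260,250))):
    d=dict(np.load(f'{n}0.npz')); r=24
    c=cv2.resize(d['image'][v-r:v+r,u-r:u+r],None,fx=k,fy=k,interpolation=cv2.INTER_CUBIC)
    R_=c[...,2].astype(int); redness=R_-c[...,1].astype(int)
    br=((R_>135)&(c[...,1]<70)&(c[...,0]<75)).astype(np.uint8)
    cs,_=cv2.findContours(br,cv2.RETR_EXTERNAL,cv2.CHAIN_APPROX_NONE)
    for q in sorted(cs,key=cv2.contourArea)[-2:]:
        q=cv2.convexHull(q)[:,0]
        W=np.array([plane(d,u-r+(x+.5)/k-.5,v-r+(y+.5)/k-.5,149.5)[:2] for x,y in q])
        m=np.zeros((600,600),np.uint8); o=W.mean(0)
        cv2.fillPoly(m,[np.int32((W-o)*8+300)],1); M=cv2.moments(m,True)
        cx,cy=M['m10']/M['m00'],M['m01']/M['m00']
        y,x=np.nonzero(m); z=(x-cx)+1j*(y-cy)
        f=(z**6).mean(); print(n,'area',m.sum()/64,'(hex 1122)','c',o+(np.array([cx,cy])-300)/8,'vertex deg',np.degrees(np.angle(f))/6, 'strength',abs(f)/(abs(z)**6).mean(),'box',W.min(0),W.max(0))
        A=[cv2.approxPolyDP(np.float32(W)[:,None],e,True)[:,0] for e in(3.5,)][0]; print(np.degrees(np.arctan2(*(A-A.mean(0)).T[::-1])).round())
    # head axis: plate edge directions of yellow body top
    P=pts(d);h=cv2.cvtColor(d['image'],cv2.COLOR_BGR2HSV)
    y=(h[...,0]>18)&(h[...,0]<32)&(h[...,1]>130)&(P[...,2]>72)&(P[...,2]<90)&(abs(P[...,0]-600)<110)&(abs(P[...,1]-5)<80)
    print('body',y.sum(),cv2.minAreaRect(P[y][:,:2].astype(np.float32)))
    w=(h[...,1]<70)&(h[...,2]>120)&(np.hypot(P[...,0]-605,P[...,1]-5)<50)&(P[...,2]>85)&(P[...,2]<122)
    for lo,hi in((85,104),(110,120)): 
        q=P[w&(P[...,2]>lo)&(P[...,2]<hi)][:,:2]; print('white',lo,len(q),cv2.minEnclosingCircle(q.astype(np.float32)) if len(q) else '')
E
```

```text
top area 83.359375 (hex 1122) c [585.0058319  -13.14961837] vertex deg -28.003187289920046 strength 0.7275746826368877 box [575.09460393 -17.66844386] [596.82290603  -5.82344158]
[-19. -87. 146.]
top area 1016.015625 (hex 1122) c [608.51170419   4.17710406] vertex deg 21.907963866109757 strength 0.19847209589234205 box [590.46330832 -14.95234841] [626.31366605  23.54336839]
[  22.  -38.  -99. -159.  141.   85.]
body 942 ((609.6344604492188, 3.1380157470703125), (82.2264404296875, 131.5515594482422), 82.10694885253906)
white 85 161 ((608.1812133789062, 4.250606536865234), 36.58238220214844)
white 110 26 ((607.7763061523438, 4.409425258636475), 35.241703033447266)
scene area 6.1875 (hex 1122) c [641.06956928  37.67404097] vertex deg 21.46403233772561 strength 0.49976953436179655 box [638.77357928  36.68622589] [643.17818516  39.11042751]
[-153.   27.]
scene area 2740.40625 (hex 1122) c [631.42145359  12.71600286] vertex deg -29.362862710496618 strength 0.10894913557759342 box [591.23923067 -13.25475369] [668.81040078  39.89526683]
[-160.  171.   53.   39.    5.  -26. -135.]
body 871 ((612.5065307617188, 6.713207244873047), (79.86521911621094, 133.80422973632812), 81.34855651855469)
white 85 313 ((606.684814453125, 11.603046417236328), 45.484439849853516)
white 110 38 ((612.5537109375, 4.965156555175781), 36.465579986572266)
```

Request:
jog_arm:
  commands:
    - [1, [0, 0, 0], [0, 0, -0.18]]
    - [1, [0, 0, 0], [0, 0, -0.18]]

```text
t: 0.3
ee_pos: [251.2, -571.9, 222.2]
orientation: [-2.949, -1.08, 0.0]
ft_force: [0.9, 0.5, -0.2]
width: 87.8
grasp_force: 0.0
```

Request:
jog_arm:
  commands:
    - [1, [0, 0, 0], [0, 0, 0.134]]
    - [1, [0, 0, 0], [0, 0, 0.134]]
    - [1, [0, 0, 0], [0, 0, 0.134]]
    - [1, [0.34, -0.25, 0], [0, 0, 0]]
    - [1, [0.34, -0.25, 0], [0, 0, 0]]
    - [1, [0.34, -0.25, 0], [0, 0, 0]]
    - [1, [0.34, -0.25, 0], [0, 0, 0]]
    - [1, [0.34, -0.25, 0], [0, 0, 0]]
    - [1, [0.34, -0.25, 0], [0, 0, 0]]
    - [1, [0.34, -0.25, 0], [0, 0, 0]]

```text
t: 1.3
ee_pos: [407.7, -319.6, 222.5]
orientation: [-3.085, -0.594, 0.0]
ft_force: [0.8, -0.7, -0.1]
width: 87.9
grasp_force: 0.0
```

Request:
jog_arm:
  commands:
    - [1, [0.31, -0.225, 0], [0, 0, 0]]
    - [1, [0.31, -0.225, 0], [0, 0, 0]]
    - [1, [0.31, -0.225, 0], [0, 0, 0]]
    - [1, [0.31, -0.225, 0], [0, 0, 0]]
    - [1, [0.31, -0.225, 0], [0, 0, 0]]
    - [1, [0.31, -0.225, 0], [0, 0, 0]]
    - [1, [0.31, -0.225, 0], [0, 0, 0]]
    - [1, [0.31, -0.225, 0], [0, 0, 0]]
    - [1, [0.31, -0.225, 0], [0, 0, 0]]
    - [1, [0.31, -0.225, 0], [0, 0, 0]]

```text
t: 2.3
ee_pos: [611.8, 4.3, 222.3]
orientation: [-3.085, -0.595, 0.001]
ft_force: [0.3, -0.6, -0.6]
width: 87.6
grasp_force: 0.0
```

Request:
jog_arm:
  commands:
    - [1, [0, 0, 0], [0, 0, 0]]
    - [1, [0, 0, 0], [0, 0, 0]]
    - [1, [0, 0, 0], [0, 0, 0]]

```text
t: 2.6
ee_pos: [610.6, 2.1, 222.3]
orientation: [3.085, 0.594, -0.002]
ft_force: [-0.1, 0.2, 0.1]
width: 87.7
grasp_force: 0.0
```

Request:
jog_arm:
  commands:
    - [1, [0, -0.033, 0.25], [0, 0, 0]]
    - [1, [0, 0, 0.25], [0, 0, 0]]
    - [1, [0, 0, 0.25], [0, 0, 0]]
    - [1, [0, 0, 0.16], [0, 0, 0]]
    - [1, [0, 0, 0.1], [0, 0, 0]]
    - [1, [0, 0, 0], [0, 0, 0]]
    - [1, [0, 0, 0], [0, 0, 0]]
    - [1, [0, 0, 0], [0, 0, 0]]

```text
t: 3.4
ee_pos: [611.0, 5.8, 122.8]
orientation: [3.084, 0.594, 0.003]
ft_force: [0.0, -0.2, -0.5]
width: 87.7
grasp_force: 0.0
```

```bash
python3 - <<'E'
from h import *
d=get_image('scene'); cv2.imwrite('pics/s1.png',cv2.resize(d['image'][190:300,195:335],None,fx=5,fy=5,interpolation=cv2.INTER_CUBIC))
E
```

```text
(no output)
```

View pics/s1.png

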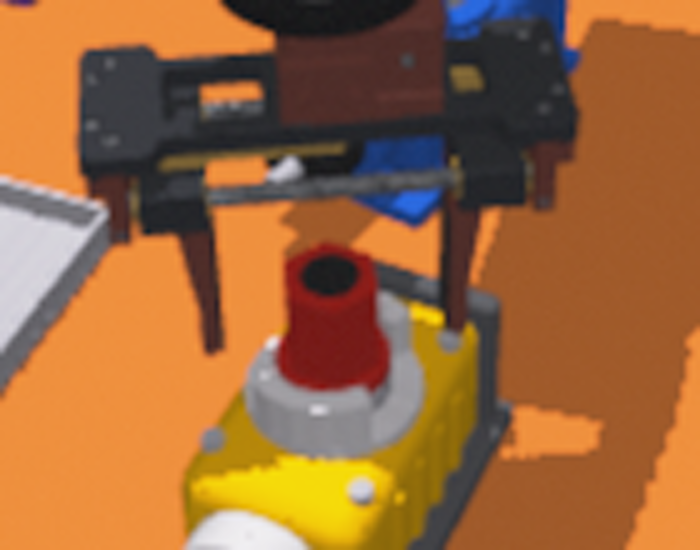

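The fingers (tips at crop (213,350) and (455,330)) straddle the cap (332,300), above the claws. I'll close on it.

Request:
jog_arm:
  commands:
    - [-1, [0, 0, 0.01], [0, 0, 0]]
    - [-1, [0, 0, 0], [0, 0, 0]]
    - [-1, [0, 0, 0], [0, 0, 0]]
    - [-1, [0, 0, 0], [0, 0, 0]]
    - [-1, [0, 0, 0], [0, 0, 0]]
    - [-1, [0, 0, 0], [0, 0, 0]]
    - [-1, [0, 0, 0], [0, 0, 0]]
    - [-1, [0, 0, 0], [0, 0, 0]]
    - [-1, [0, 0, 0], [0, 0, 0]]
    - [-1, [0, 0, 0], [0, 0, 0]]

```text
t: 4.45
ee_pos: [610.2, 5.8, 120.7]
orientation: [-3.085, -0.595, 0.0]
ft_force: [-0.1, -0.9, -0.1]
width: 35.8
grasp_force: 30.0
```

Request:
jog_arm:
  commands:
    - [-1, [0, 0, 0], [0, 0, -0.16]]
    - [-1, [0, 0, 0], [0, 0, -0.16]]
    - [-1, [0, 0, 0], [0, 0, -0.16]]
    - [-1, [0, 0, 0], [0, 0, -0.16]]
    - [-1, [0, 0, 0], [0, 0, 0]]

```text
t: 4.95
ee_pos: [610.2, 5.9, 120.7]
orientation: [-2.839, -1.345, -0.0]
ft_force: [-0.4, -0.2, -0.8]
width: 36.0
grasp_force: 30.0
```

Request:
jog_arm:
  commands:
    - [-1, [0, 0, 0], [0, 0, -0.168]]
    - [-1, [0, 0, 0], [0, 0, -0.168]]
    - [-1, [0, 0, 0], [0, 0, -0.168]]
    - [-1, [0, 0, 0], [0, 0, -0.168]]
    - [-1, [0, 0, 0], [0, 0, -0.168]]
    - [-1, [0, 0, 0], [0, 0, -0.168]]
    - [-1, [0, 0, 0], [0, 0, -0.168]]
    - [-1, [0, 0, 0], [0, 0, -0.168]]
    - [-1, [0, 0, 0], [0, 0, -0.168]]
    - [-1, [0, 0, 0], [0, 0, 0]]

```text
t: 5.95
ee_pos: [610.2, 5.9, 120.7]
orientation: [1.605, 2.701, 0.0]
ft_force: [0.3, 0.0, -0.5]
width: 35.6
grasp_force: 30.0
```

Request:
jog_arm:
  commands:
    - [-1, [0, 0, 0], [0, 0, 0]]
    - [-1, [0, 0, -0.02], [0, 0, 0]]
    - [-1, [0, 0, -0.02], [0, 0, 0]]
    - [-1, [0, 0, -0.02], [0, 0, 0]]
    - [-1, [0, 0, 0], [0, 0, 0]]

```text
t: 6.45
ee_pos: [610.4, 5.9, 127.1]
orientation: [1.603, 2.701, 0.0]
ft_force: [0.3, -0.0, -0.4]
width: 35.9
grasp_force: 30.0
```

Request:
jog_arm:
  commands:
    - [-1, [0, 0, -0.05], [0, 0, 0]]
    - [-1, [0, 0, -0.1], [0, 0, 0]]
    - [-1, [0, 0, -0.15], [0, 0, 0]]
    - [-1, [0, 0, -0.2], [0, 0, 0]]
    - [-1, [0, 0, -0.2], [0, 0, 0]]
    - [-1, [0, 0, -0.1], [0, 0, 0]]
    - [-1, [0, 0, 0], [0, 0, 0]]
    - [-1, [0, 0, 0], [0, 0, 0]]

```text
t: 7.25
ee_pos: [609.9, 5.9, 206.7]
orientation: [1.603, 2.702, 0.0]
ft_force: [0.3, 0.1, -1.3]
width: 35.5
grasp_force: 30.0
```

```bash
python3 - <<'E'
from h import *
d=get_image('scene'); cv2.imwrite('pics/s2.png',cv2.resize(d['image'][150:310,130:340],None,fx=3.5,fy=3.5,interpolation=cv2.INTER_CUBIC))
print(get_obs()['ee_pos'])
P=pts(d);im=d['image'];h=cv2.cvtColor(im,cv2.COLOR_BGR2HSV)
m=((h[...,0]<4)|(h[...,0]>172))&(h[...,1]>150)&(h[...,2]>60)&(abs(P[...,0]-610)<45)&(abs(P[...,1]-6)<45)&(P[...,2]>90)
q=P[m];print(m.sum(),np.percentile(q[:,2],[1,3,50,97,99]))
E
```

```text
[609.64539143   5.8627739  206.08685408]
312 [186.49272343 187.08251931 194.35681561 230.28016207 233.42034139]
```

View pics/s2.png

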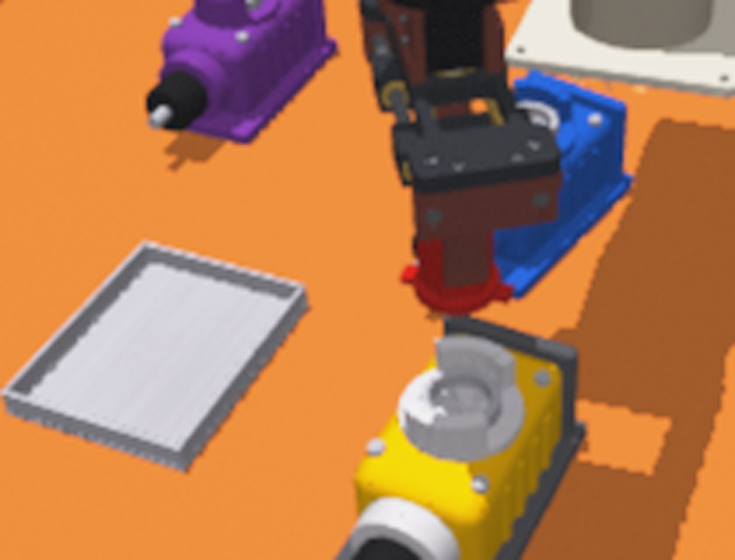

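The cap is held clear of the port, ears at crop (410,278) and (505,293). The tray is empty, so I'll carry the cap over.

Request:
jog_arm:
  commands:
    - [-1, [-0.15, -0.145, 0], [0, 0, 0]]
    - [-1, [-0.25, -0.24, 0], [0, 0, 0]]
    - [-1, [-0.3, -0.29, 0], [0, 0, 0]]
    - [-1, [-0.3, -0.29, 0], [0, 0, 0]]
    - [-1, [-0.3, -0.29, 0], [0, 0, 0]]
    - [-1, [-0.25, -0.24, 0], [0, 0, 0]]
    - [-1, [-0.18, -0.18, 0], [0, 0, 0]]
    - [-1, [-0.1, -0.1, 0], [0, 0, 0]]
    - [-1, [0, 0, 0], [0, 0, 0]]
    - [-1, [0, 0, 0], [0, 0, 0]]

```text
t: 8.3
ee_pos: [542.1, -239.1, 206.1]
orientation: [-1.602, -2.701, -0.001]
ft_force: [-0.5, -0.4, -1.4]
width: 35.8
grasp_force: 30.0
```

Request:
jog_arm:
  commands:
    - [-1, [0, 0, 0.15], [0, 0, 0]]
    - [-1, [0, 0, 0.25], [0, 0, 0]]
    - [-1, [0, 0, 0.3], [0, 0, 0]]
    - [-1, [0, 0, 0.3], [0, 0, 0]]
    - [-1, [0, 0, 0.25], [0, 0, 0]]
    - [-1, [0, 0, 0.2], [0, 0, 0]]
    - [-1, [0, 0, 0.1], [0, 0, 0]]
    - [-1, [0, 0, 0.08], [0, 0, 0]]
    - [-1, [0, 0, 0], [0, 0, 0]]
    - [-1, [0, 0, 0], [0, 0, 0]]

```text
t: 9.3
ee_pos: [542.7, -239.8, 44.2]
orientation: [1.602, 2.702, 0.0]
ft_force: [0.4, -0.2, -1.0]
width: 35.9
grasp_force: 30.0
```

Request:
jog_arm:
  commands:
    - [-1, [0, 0, 0.04], [0, 0, 0]]
    - [-1, [0, 0, 0.03], [0, 0, 0]]
    - [-1, [0, 0, 0.02], [0, 0, 0]]
    - [-1, [0, 0, 0.01], [0, 0, 0]]
    - [-1, [0, 0, 0], [0, 0, 0]]
    - [-1, [0, 0, 0], [0, 0, 0]]

```text
t: 9.9
ee_pos: [542.3, -240.0, 34.6]
orientation: [1.602, 2.702, 0.0]
ft_force: [-2.6, 0.1, 6.9]
width: 35.7
grasp_force: 30.0
```

The wrist force shows contact at 7 N, so the plug is on the tray floor. I'll release and back up.

Request:
jog_arm:
  commands:
    - [1, [0, 0, 0], [0, 0, 0]]
    - [1, [0, 0, 0], [0, 0, 0]]
    - [1, [0, 0, 0], [0, 0, 0]]
    - [1, [0, 0, 0], [0, 0, 0]]
    - [1, [0, 0, 0], [0, 0, 0]]
    - [1, [0, 0, 0], [0, 0, 0]]
    - [1, [0, 0, 0], [0, 0, 0]]
    - [1, [0, 0, 0], [0, 0, 0]]

```text
t: 10.7
ee_pos: [542.2, -239.8, 33.7]
orientation: [-1.602, -2.702, 0.0]
ft_force: [-0.8, -0.5, 0.6]
width: 87.7
grasp_force: 0.0
```

Request:
jog_arm:
  commands:
    - [1, [0, 0, -0.05], [0, 0, 0]]
    - [1, [0, 0, -0.1], [0, 0, 0]]
    - [1, [0, 0, -0.2], [0, 0, 0]]
    - [1, [0, 0, -0.3], [0, 0, 0]]
    - [1, [0, 0, -0.35], [0, 0, 0]]
    - [1, [0, 0, -0.35], [0, 0, 0]]
    - [1, [0, 0, -0.25], [0, 0, 0]]
    - [1, [0, 0, -0.1], [0, 0, 0]]
    - [1, [0, 0, 0], [0, 0, 0]]
    - [1, [0, 0, 0], [0, 0, 0]]

```text
t: 11.7
ee_pos: [541.6, -239.5, 202.8]
orientation: [-1.602, -2.701, 0.0]
ft_force: [-0.2, 0.1, -0.3]
width: 88.2
grasp_force: 0.0
```

```bash
python3 - <<'E'
from h import *
d=get_image('scene'); cv2.imwrite('pics/s3.png',cv2.resize(d['image'][170:330,120:420],None,fx=2.6,fy=2.6,interpolation=cv2.INTER_CUBIC))
P=pts(d);h=cv2.cvtColor(d['image'],cv2.COLOR_BGR2HSV)
m=((h[...,0]<4)|(h[...,0]>172))&(h[...,1]>150)&(h[...,2]>60)&(abs(P[...,0]-542)<60)&(abs(P[...,1]+239)<60)&(P[...,2]<90)
q=P[m];print(m.sum(),np.percentile(q,[2,98],axis=0))
E
```

```text
375 [[ 529.21211129 -258.00858459   14.97934802]
 [ 565.52333318 -213.45847965   63.64723786]]
```

View pics/s3.png

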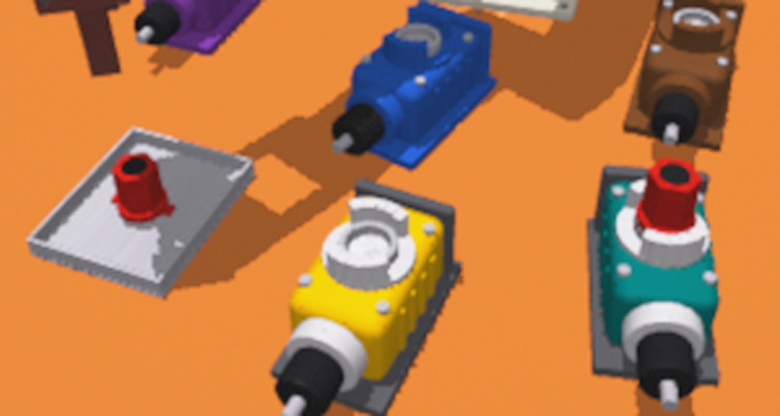

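The cap stands upright in the tray at (140,185), its top measured at 63 mm against 62 expected. The teal cap at (668,195) has not moved.

```bash
python3 -c "
from h import *
print(close_job())"
```

```text
the job is handed in; nothing more can be done
None
```

The job is handed in after about 12 s of robot time: the yellow head's red cap is unscrewed and standing upright, grip uppermost, in the tray, and the teal cap was left shut.

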